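# Set the microscope lamp attenuator by clicks and store it

### The job

Turn the black dial on the white lamp console anticlockwise back to its zero stop, easing off as soon as you feel the springy stop without forcing past it, then turn it clockwise exactly five clicks from zero, feeling each click and never going on to a sixth, and let go of it. Then gently press the green button down to store the setting and leave it released. Leave the red button and everything else on the bench alone.

Things in the scene. Friction and masses are not known exactly. Their poses are not given: they have to be found in the camera images.
- console: White lamp attenuator console, fixed to the bench: a box 150 (x) x 180 (y) x 60 mm high with a grey panel and one black dial in the middle of its top. Origin: centre of its underside, right under the dial's axis; z up; its -x face (blue strip) is its front. A red line on the panel, on the -x side of the dial, marks zero.
- dial_grip (a point): Point on the dial's vertical axis, 90 mm above the bench, where to grip; fixed to the console, does not turn. The dial is a black fluted round knob, 46 mm diameter, from 65 to 101 mm above the bench, on a grey skirt 62 mm wide and 4 mm thick (top at 65 mm). It only rotates; clockwise from above counts up. It starts near the first, second or third click above zero.
- dial_top (a point): Centre of the dial's top face, 101 mm above the bench. Click feel: leaving a click is resisted by 0.2 to 0.4 N m, fading to nothing at a crest halfway; then the dial pulls itself on, up to 0.25 N m, and in the next click this flips to resisting again. Let go, it settles in the nearest click. Clicks are unmarked and unevenly spaced, 18 to 32 degrees, so angles do not give the count. Seven lie above zero.
- zero_line (a point): Red zero line on the panel, 44 mm from the dial's axis, 61 mm above the bench. Zero stop: a sprung stop meets the dial about 2 degrees anticlockwise of the zero click; resistance there jumps to 0.65 N m or more, well above any click, and grows by 1 N m per rad. Over 10 degrees past zero counts as forcing it.
- dial_mark (a point): The outer white index line on the dial's grey skirt, 27 mm from the dial's axis, 66 mm above the bench. It turns with the dial. At zero it points to the console's -x side, to the red line; clockwise from there is first towards the console's +y.
- store (a joint): Green push button, 30 mm diameter, 0 = up, 0.011 = fully down (m). Sprung: 2.4 N to start, 4.4 N at 4 mm, about 8 N fully down; pressing it 4 mm or more registers. Pushing with over 25 N would damage it.
- store_top (a point): Centre of the top of the green button, when up 57 mm above the bench; the button goes straight down. It stands on a fixed white box 75 x 75 x 30 mm.
- clear (a joint): Red push button, same kind as the green one on its own white box; erases the setting, so it must not be pressed. 0 = up (m).
- clear_top (a point): Centre of the top of the red button, same height as the green one.
- objective: Loose bystander: steel microscope objective standing, 29 mm diameter, 47 mm high, beside the console. Origin: centre of its underside.
- oil_bottle: Loose bystander: small amber bottle, 28 mm diameter, 55 mm high, on the other side of the console. Origin: centre of its underside.
- slide_box: Loose bystander: blue slide box 105 x 85 x 35 mm. Origin: centre of its underside.
- dish: Loose bystander: glass dish, 90 mm diameter, 16 mm high. Origin: centre of its underside.
- beaker: Loose bystander: glass beaker, 68 mm diameter, 85 mm high. Origin: centre of its underside.
- driver: Loose bystander: yellow screwdriver 150 mm long, lying. Origin: underside, middle.
- lens_cap: Loose bystander: black lens cap, 48 mm diameter, 10 mm high. Origin: centre of its underside.

How it is judged (in metres and radians):
On the way, in this order (a step that is already met when the one before it is completed fails the run):
1. the dial is back in its zero click (index within about 9 degrees of zero) (x of dial_mark in the frame of console below 0 m and y of dial_mark in the frame of console between -0.0045 and 0.00403 m), for 0.2 s.
2. the dial rests in the fifth click (within 8 degrees) (x of dial_mark in the frame of console between 0.01909 and 0.02361 m and y of dial_mark in the frame of console above 0.005 m), for 0.2 s.
3. the green button is pressed at least 4 mm with the dial in the fifth click (all of step 2 and value of joint store above 0.004 m), for 0.04 s.
At the end, for the whole second after the job is handed in: The dial rests in the fifth click above zero (index within 8 degrees of it), the green and red buttons are both up (within 1.5 mm), and the loose things are at rest (all of step 2 and value of joint each of store, clear below 0.0015 m and linear speed of each of objective, oil_bottle, slide_box, dish, beaker, driver, lens_cap below 0.02 m/s); the robot touches nothing.
It fails at once if the dial is forced more than about 10 degrees anticlockwise past zero (x of dial_mark in the frame of console below 0 m and y of dial_mark in the frame of console below -0.00483 m).
It fails at once if the dial is turned past the fifth click into the sixth (x of dial_mark in the frame of console above 0.02595 m).
It fails at once if the red button is pressed by 3 mm or more (value of joint clear above 0.003 m).
It fails at once if the green button is pushed with more than 25 N (contact force between any of the arm, the fingers and store above 25 N).
It fails at once if a loose thing is moved by more than 20 mm (distance of any of objective, oil_bottle, slide_box, dish, beaker, driver, lens_cap from where it was at the start of the episode above 0.02 m).
It also fails if it takes over 72 s, if anything falls off the work surface, if the arm or the gripper's body presses on something with over 40 N, if the wrist force passes 120 N, or if a joint passes its speed limit or range.

### The arm

A 6-joint arm with a two-finger parallel gripper is mounted at the origin on the work surface. World frame = base frame: x ahead of the robot, y to its left, z up, the work surface at z = 0. Lengths are in m, angles in degrees, forces in N, time in s.
With the tool pointing down it reaches from about 0.4 to 0.825 m from the base axis. Payload 7 kg.
Tool frame: the origin (TCP) lies at the very end of the fingers, on their centre line; the grasp point (between the pads) lies tcp_to_grasp behind it (tcp_to_grasp is the distance from the TCP to the grasp point, in m); x points along the fingers, y is the direction in which the jaws open and shut, and the axes are right-handed (so a half turn about x gives the same grasp; the last joint's range is limited). The gripper opens to 88 mm and grips with 3 to 60 N. Pads are 19 mm wide; open, the fingers measure 130 mm over their backs; the gripper's body (78 mm by 193 mm) begins 47 mm behind the grasp point.
Start: joints at [91.335, 20.546, 0.682, 0, -70.136, -16.507], TCP at [0.177, 0.651, 0.227] pointing down, gripper open.
Joint ranges: [-176.03, 176.03], [-82.01, 121.73], [-58.28, 71.71], [-173.87, 95.51], [-174.79, -0.11], [-173.66, 173.66]. Speed limits (degrees/s): [136.94, 136.94, 172.46, 180, 180, 180].

### API

Orientations are given as [roll, pitch, yaw] about the fixed x, y, z axes, in that order (R = Rz(yaw) Ry(pitch) Rx(roll)).
In Python, from plant import * gives the robot as it stands. The module is installed in compiled form; this text tells all that it offers.
- The arm moves only by the shell command python3 -m pendant 'ROWS'. ROWS is JSON, a list of rows, each an object with "claw": the finger opening in mm, from 0 to 87.6; "linear": the shift along the tool's x, y, z in mm, a list of three; "twist": the turn about the tool's x in rad. In form: [{"claw": claw, "linear": [tx, ty, tz], "twist": twist}, ...]. A call has exactly 10 rows; each row shifts and turns the commanded pose from where the row before left it, along the tool's axes as they then stand; what a row does not reach is not made up. A row lasts 1/12 s, in which the tool goes at most 41.7 mm and 7.16 degrees, less where a joint would pass 70% of its speed; a pose out of reach is approached as far as the arm can. A call with a gripper value outside its range is refused whole. The fingers move at their own pace and stop on an object; the grip force is fixed at half the most. Time passes only in rows, so rows that do not move let the fingers close, or fill a call up. It gives the time, the measured TCP pose, the force and the opening at its end, in the units of the state.
- get_obs(): the state, without advancing time (a new reading comes with each control period).
- snapshot(name): name is "scene" or "side" or "wrist"; returns (picture, depth): 384x512x3 uint8, red, green, blue; 384x512 float32, m along the optical axis (not along the pixel's ray), 0 where there is no reading.
- camera_params(name): a dict with "fx", "fy", "cx", "cy" (pixels), "rvec" (rotation vector, rad) and "tvec" (3), from world to camera coordinates, as OpenCV has them. Camera axes: x right, y down, z forward; pixel columns grow to the right and rows downward; lengths in m; the calibration is good to about 2 mm. A picture is of the moment at which its call begins: read the wrist's pose just before it. camera_params takes no time and is no camera call; for the wrist camera it gives the pose at the moment of the call.
- close_job(): hands the job in, once; it reports no verdict.
Trained networks look in the newest picture that a camera, given by its name, has taken for a name from the list of things; names that differ only in an ending like _2 or _b are one class to them, and where a whole thing is asked for, a point or a joint stands for the part that bears it (a point fixed in the world has none). Each returns a list of dicts, best first, with "confidence" (0 to 1); they miss things now and then, are a little off and sometimes report something else, mostly with a low value. They report only what shows in the picture. A call takes as long as a camera call.
- boxes_of(camera, target): "xy" ([column, row] in pixels, amid what is visible of it).
The state is a dict: "clock": time; "joint_pos": joint angles; "qvel": joint speeds; "tau": joint torques, N m; "tool_pos": TCP position; "orientation": TCP orientation; "force": force on the tool from outside, world axes, zero at the start; "moment": the same for the moment, N m; "opening": finger opening in m.
Only numpy, scipy, OpenCV 4.12 (cv2) and the standard library are available. Lean on these libraries where they do the work, as an engineer would, in place of code of your own. Each camera call takes 0.05 s, during which the arm holds its last target. There are 200 camera calls.

## Working session

There is one attempt and no reset: what is moved stays moved. The work goes in short steps, Python scripts to look and compute and a shell command to move; the robot and the scene stay as the last step left them, time stands still between calls to the robot, and variables do not carry over. Pictures are saved under pics/ and viewed, about 8 in all and at most 12, crops included, and the job is handed in when it is done.

```bash
mkdir -p pics
cat > h.py <<'E'
from plant import *
import numpy as np, cv2
def save(im,n): cv2.imwrite('pics/'+n,cv2.cvtColor(im,cv2.COLOR_RGB2BGR))
def cam(n):
    p=camera_params(n); R=cv2.Rodrigues(np.array(p['rvec'],float))[0]; return p,R,np.array(p['tvec'],float).ravel()
def at_z(c,uv,z):
    p,R,t=c; d=R.T@np.array([(uv[0]-p['cx'])/p['fx'],(uv[1]-p['cy'])/p['fy'],1]); o=-R.T@t
    return o+d*(z-o[2])/d[2]
def proj(c,X):
    p,R,t=c; q=R@np.array(X)+t; return p['fx']*q[0]/q[2]+p['cx'],p['fy']*q[1]/q[2]+p['cy']
def dep(c,uv,D):
    p,R,t=c; u,v=map(int,np.round(uv)); w=D[v-1:v+2,u-1:u+2]; z=np.median(w[w>0]) if (w>0).any() else np.nan
    return R.T@(z*np.array([(uv[0]-p['cx'])/p['fx'],(uv[1]-p['cy'])/p['fy'],1])-t)
E
python3 - <<'E'
from h import *
print(get_obs())
for n in ['scene','side']:
    im,D=snapshot(n); save(im,n+'0.png'); c=cam(n)
    for t in ['console','dial_top','dial_mark','zero_line','store_top','clear_top','objective','oil_bottle','slide_box','dish','beaker','driver','lens_cap']:
        for b in boxes_of(n,t)[:2]:
            print(n,t,np.round(b['xy']),round(b['confidence'],2),dep(c,b['xy'],D).round(3))
E
```

```text
{'clock': 0.0, 'joint_pos': array([ 9.13346219e+01,  2.05888745e+01,  6.36080310e-01, -2.22596953e-02,
       -7.01367547e+01, -1.65062878e+01]), 'qvel': array([ 0.01797149,  0.03963301,  0.0175716 ,  0.06689836, -0.01928053,
        0.02442004]), 'tau': array([-3.00520887e-04, -5.82728148e+01,  2.93062985e+01,  6.99721590e+00,
        7.21115386e-03, -1.57540599e-04]), 'tool_pos': array([0.17654695, 0.65100294, 0.22566239]), 'orientation': array([  93.35499715,   89.90803771, -101.82424834]), 'force': array([ 0.12892839, -0.32717592, -1.28537268]), 'moment': array([-0.00930964, -0.00820936,  0.00589433]), 'opening': 0.08757641321342136}
scene console [253. 183.] 0.89 [ 0.541 -0.035  0.064]
scene dial_top [252. 184.] 0.66 [ 0.545 -0.034  0.062]
scene dial_top [354. 207.] 0.28 [0.537 0.284 0.059]
scene dial_mark [254. 173.] 0.5 [ 0.53  -0.034  0.098]
scene zero_line [251. 185.] 0.88 [ 0.551 -0.036  0.063]
scene clear_top [177. 166.] 0.46 [ 0.538 -0.307  0.056]
scene objective [286. 190.] 0.55 [0.514 0.067 0.036]
scene oil_bottle [214. 180.] 0.41 [ 0.54  -0.173  0.03 ]
scene oil_bottle
[... 400 characters left out ...]
139  0.012]
side console [276. 182.] 0.81 [ 0.531 -0.028  0.062]
side dial_top [280. 183.] 0.74 [ 0.523 -0.02   0.06 ]
side dial_mark [276. 173.] 0.54 [ 0.525 -0.035  0.094]
side zero_line [276. 186.] 0.78 [ 0.538 -0.017  0.06 ]
side clear_top [182. 149.] 0.68 [ 0.695 -0.325  0.075]
side objective [308. 207.] 0.46 [0.494 0.084 0.026]
side oil_bottle [252. 161.] 0.41 [ 0.522 -0.174  0.045]
side slide_box [438. 273.] 0.67 [0.374 0.477 0.037]
side dish [246. 270.] 0.57 [0.766 0.16  0.004]
side beaker [180. 149.] 0.73 [ 0.701 -0.328  0.076]
side driver [249. 161.] 0.67 [ 0.531 -0.179  0.045]
side driver [231. 108.] 0.55 [ 0.401 -0.492  0.026]
side lens_cap [198. 202.] 0.65 [ 0.748 -0.139  0.01 ]
```

Run:
```python
import cv2,numpy as np
a=cv2.imread('pics/scene0.png')[120:300,130:430];b=cv2.imread('pics/side0.png')[90:290,130:470]
a=cv2.resize(a,(750,450));b=cv2.resize(b,(750,441))
cv2.imwrite('pics/a.png',cv2.resize(np.vstack([a,b]),(505,600)))
```

```text
(no output)
```

View pics/a.png

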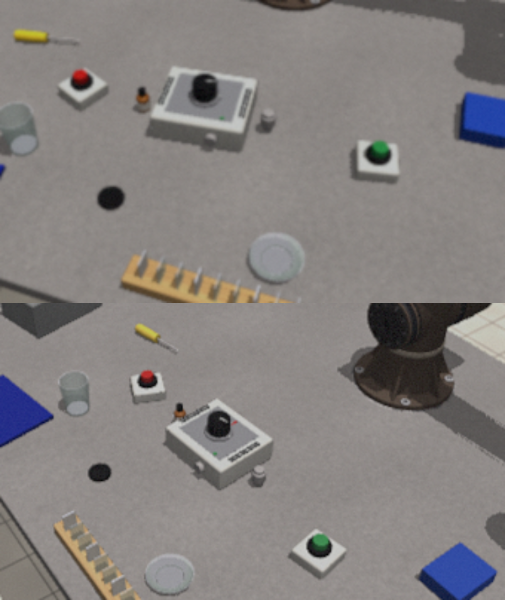

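The picture shows the console in the middle (dial about scene px 252,172), red button left (scene px 178,167), green right (px 354,210), and the objective and bottle close beside the console. I'll compute the moves next.

```bash
cat >> h.py <<'E'
from scipy.spatial.transform import Rotation as Ro
def tool(): 
    o=get_obs(); return np.array(o['tool_pos']),Ro.from_euler('xyz',o['orientation'],degrees=True).as_matrix()
def goto(X):
    p,R=tool(); return (R.T@(np.array(X)-p)*1000).round(1)
E
python3 - <<'E'
from h import *
p,R=tool(); print(R.round(3)); print(goto([.50,.24,.26]), goto([.5,-.04,.26]))
E
```

```text
[[ 0.    -0.262 -0.965]
 [-0.    -0.965  0.262]
 [-1.     0.    -0.   ]]
[ -33.4  312.5 -419.7] [ -33.4  582.7 -493. ]
```

```bash
R='{"claw":87.6,"linear":[-3,24,-32],"twist":0}'; python3 -m pendant '[{"claw":87.6,"linear":[-3,24,-32],"twist":0},{"claw":87.6,"linear":[-3,24,-32],"twist":0},{"claw":87.6,"linear":[-3,24,-32],"twist":0},{"claw":87.6,"linear":[-3,24,-32],"twist":0},{"claw":87.6,"linear":[-3,24,-32],"twist":0},{"claw":87.6,"linear":[-3,24,-32],"twist":0},{"claw":87.6,"linear":[-3,24,-32],"twist":0},{"claw":87.6,"linear":[-3,24,-32],"twist":0},{"claw":87.6,"linear":[-3,24,-32],"twist":0},{"claw":87.6,"linear":[-3,24,-32],"twist":0}]'
python3 -m pendant '[{"claw":87.6,"linear":[0,24,-32],"twist":0},{"claw":87.6,"linear":[0,24,-32],"twist":0},{"claw":87.6,"linear":[0,24,-32],"twist":0},{"claw":87.6,"linear":[0,0,0],"twist":0},{"claw":87.6,"linear":[0,0,0],"twist":0},{"claw":87.6,"linear":[0,38,-10],"twist":0},{"claw":87.6,"linear":[0,38,-10],"twist":0},{"claw":87.6,"linear":[0,38,-10],"twist":0},{"claw":87.6,"linear":[0,38,-10],"twist":0},{"claw":87.6,"linear":[0,38,-10],"twist":0}]'
python3 - <<'E'
from h import *
n='wrist';c=cam(n);im,D=snapshot(n);save(im,'w1.png');print(tool()[0],get_obs()['joint_pos'].round(1),get_obs()['clock'])
p,Rr,t=c;print('cam',-Rr.T@t)
for tg in ['store_top','dial_top','dial_mark','zero_line','console']:
  for b in boxes_of(n,tg)[:2]: print(tg,np.round(b['xy']),round(b['confidence'],2),dep(c,b['xy'],D).round(3))
E
```

```text
clock: 2.23
tool_pos: [0.4235, 0.3344, 0.2572]
orientation: [-109.7, 89.9, 55.2]
force: [1.0, 0.2, -0.0]
opening: 0.0877
clock: 3.07
tool_pos: [0.4945, 0.0445, 0.2569]
orientation: [-134.6, 89.9, 30.4]
force: [0.5, -0.1, -0.6]
opening: 0.0876
[0.49354195 0.03955265 0.25693842] [ 27.4   2.2 -18.6   0.  -69.2  47.4] 3.1167
cam [0.5701334  0.02379158 0.41469585]
store_top [ 54. 188.] 0.82 [0.532 0.283 0.057]
dial_top [326. 122.] 0.81 [ 0.529 -0.038  0.101]
dial_top [328. 132.] 0.48 [ 0.519 -0.038  0.1  ]
dial_mark [332. 133.] 0.8 [ 0.517 -0.042  0.101]
zero_line [331. 124.] 0.63 [ 0.526 -0.043  0.101]
console [330. 124.] 0.62 [ 0.526 -0.042  0.101]
```

View pics/w1.png

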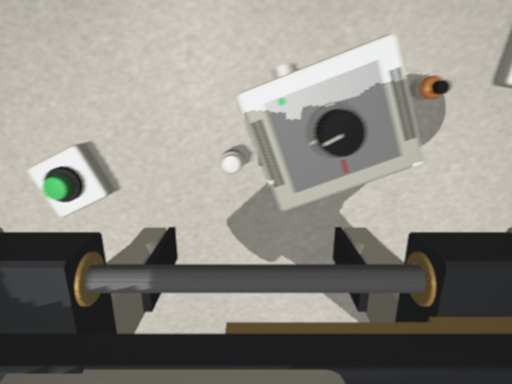

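The wrist view shows the dial at about px (340,132), the red line at (345,167) and the index line pointing left to about (312,143). Green is at (60,185). Next I fit the dial-top disc and the button from the depth.

```bash
cat >> h.py <<'E'
def cloud(c,D):
    p,R,t=c; v,u=np.mgrid[:D.shape[0],:D.shape[1]]
    P=np.stack([(u-p['cx'])/p['fx']*D,(v-p['cy'])/p['fy']*D,D],-1)-t
    return P@R
def look(n,name=None):
    c=cam(n);im,D=snapshot(n); 
    if name: save(im,name)
    return c,im,D,cloud(c,D)
def circ(W,m):
    Q=W[m][:,:2].astype(np.float32); (x,y),r=cv2.minEnclosingCircle(Q); return np.round([x,y,r,W[m][:,2].mean(),m.sum()],4)
E
python3 - <<'E'
from h import *
c,im,D,W=look('wrist'); x,y,z=W[...,0],W[...,1],W[...,2]
near=(D>0)&(np.hypot(x-.527,y+.045)<.06)
print('dial',circ(W,near&(z>.097)&(z<.106)))
r,g,b=[im[...,i].astype(int) for i in range(3)]
print('green',circ(W,(g>r+40)&(g>b+20)&(z>.052)&(z<.062)&(y>.2)))
m=(r>g+60)&(abs(z-.061)<.006)&near; print('red',W[m].mean(0).round(4))
print('panel z',np.median(z[near&(z<.075)&(z>.055)]))
w=near&(np.minimum(np.minimum(r,g),b)>130)&(np.hypot(x-.527,y+.045)<.035)
print(np.c_[W[w].round(3)][::2])
# console yaw: edges of top
m=((D>0)&(abs(z-.06)<.006)&(np.hypot(x-.53,y+.04)<.13)).astype(np.uint8)
Q=W[m>0][:,:2].astype(np.float32); print('rect',cv2.minAreaRect(Q))
p,R=tool(); print('tcp',p,'R',R.round(3).tolist())
E
```

```text
dial [ 5.131e-01 -4.960e-02  2.400e-02  1.006e-01  1.652e+03]
green [5.317e-01 2.869e-01 1.520e-02 5.620e-02 4.700e+02]
red [ 0.4723 -0.0538  0.0611]
panel z 0.06020478982049918
[[ 0.562 -0.049  0.06 ]
 [ 0.561 -0.051  0.06 ]
 [ 0.561 -0.053  0.061]
 ...
 [ 0.508 -0.03   0.1  ]
 [ 0.508 -0.032  0.101]
 [ 0.507 -0.029  0.103]]
rect ((0.5147973299026489, -0.06525067985057831), (0.1495201587677002, 0.21084336936473846), 5.338972091674805)
tcp [0.4951316  0.0463295  0.25660254] R [[0.0, -0.26, -0.966], [0.0, -0.966, 0.26], [-1.0, -0.0, -0.0]]
```

```bash
cat >> h.py <<'E'
C=np.array([.5131,-.0496]); YAW=5.5
def ang(xy): # clockwise from zero
    d=np.array(xy)[:2]-C; a=np.degrees(np.arctan2(d[1],d[0])); return (180+YAW-a+180)%360-180, np.hypot(*d)
E
python3 - <<'E'
from h import *
p,R=tool(); c=cam('wrist')
for uv in [(309,144),(314,142),(318,141)]: print('skirt',ang(at_z(c,uv,.0655)))
for uv in [(325,141),(343,135)]: print('top',ang(at_z(c,uv,.101)))
print(goto([.5131,-.0496,.16]))
E
```

```text
skirt (np.float64(82.89007393626991), np.float64(0.030396388467008192))
skirt (np.float64(81.55616362559175), np.float64(0.02450886309310297))
skirt (np.float64(78.23462440822163), np.float64(0.020145277379976893))
top (np.float64(91.32311218962934), np.float64(0.01819291822699237))
top (np.float64(-64.26780762253657), np.float64(0.0004186245358124429))
[ 96.6  88.  -42.3]
```

```bash
python3 -m pendant '[{"claw":87.6,"linear":[0,18,-8],"twist":0.0},{"claw":87.6,"linear":[0,18,-8],"twist":0},{"claw":87.6,"linear":[0,18,-8],"twist":0},{"claw":87.6,"linear":[0,18,-9],"twist":0},{"claw":87.6,"linear":[0,16,-9.3],"twist":0},{"claw":87.6,"linear":[20,0,0],"twist":0.12},{"claw":87.6,"linear":[20,0,0],"twist":0.12},{"claw":87.6,"linear":[20,0,0],"twist":0.12},{"claw":87.6,"linear":[20,0,0],"twist":0.12},{"claw":87.6,"linear":[0,0,0],"twist":0}]'
python3 - <<'E'
from h import *
import plant
print(getattr(plant,'tcp_to_grasp',None)); c,im,D,W=look('wrist','w2.png'); x,y,z=W[...,0],W[...,1],W[...,2]
near=(D>0)&(np.hypot(x-C[0],y-C[1])<.04)
print('dial',circ(W,near&(z>.097)&(z<.106)))
r,g,b=[im[...,i].astype(int) for i in range(3)]
m=(r>g+60)&(abs(z-.061)<.006)&(np.hypot(x-C[0],y-C[1])<.06); print('red',m.sum(),W[m].mean(0).round(4) if m.any() else 0)
print(goto([*C,.08])); o=get_obs(); print(o['tool_pos'],o['joint_pos'],o['force'],o['moment'],o['clock'])
E
```

```text
clock: 4.25
tool_pos: [0.5107, -0.0499, 0.1727]
orientation: [47.9, 89.6, -175.0]
force: [-1.8, -0.4, -0.8]
opening: 0.0874
0.0188
dial [ 5.134e-01 -5.010e-02  2.390e-02  1.005e-01  2.571e+03]
red 68 [ 0.4696 -0.0543  0.0611]
[94.9 -1.5 -0.8]
[ 0.51185017 -0.05007006  0.17490049] [ 1.62970370e+01  7.95043206e+00 -2.34618389e+01 -1.91058477e-02
 -5.88300410e+01  3.12502192e+01] [ 0.19780371 -0.01202034  0.5792207 ] [ 0.01204878 -0.03619514  0.02911256] 4.3
```

View pics/w2.png

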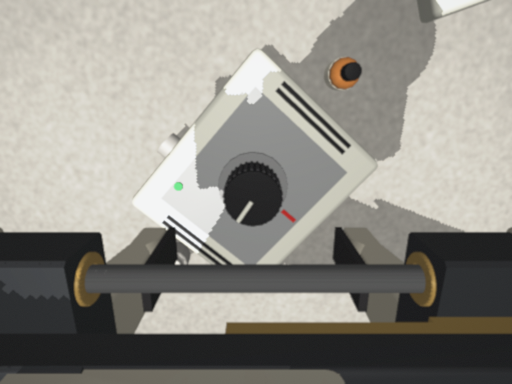

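The dial is centred at px (253,193) with the index line lower left and the red line at (288,215), consistent with the mark 80 to 90 degrees clockwise. Next: descend, check, then close.

```bash
python3 -m pendant '[{"claw":87.6,"linear":[20,0,0],"twist":0},{"claw":87.6,"linear":[20,0,0],"twist":0},{"claw":87.6,"linear":[20,0,0],"twist":0},{"claw":87.6,"linear":[20,0,0],"twist":0},{"claw":87.6,"linear":[10,0,0],"twist":0},{"claw":87.6,"linear":[10,0,0],"twist":0},{"claw":87.6,"linear":[0,0,0],"twist":0},{"claw":87.6,"linear":[0,0,0],"twist":0},{"claw":87.6,"linear":[0,0,0],"twist":0},{"claw":87.6,"linear":[0,0,0],"twist":0}]'
python3 -c "
from h import *
C=[.5133,-.0499]
print(goto([*C,.073]));o=get_obs();print(o['tool_pos'],o['force'],o['moment'])"
```

```text
clock: 5.13
tool_pos: [0.5137, -0.0508, 0.0777]
orientation: [-127.5, 89.9, 9.8]
force: [0.5, -0.0, 0.8]
opening: 0.0878
[ 4.7 -0.4  0.9]
[ 0.51365134 -0.05081218  0.07767713] [ 0.50035398 -0.03697255  0.75158001] [ 0.03714396 -0.00056659 -0.00927147]
```

```bash
python3 -m pendant '[{"claw":87.6,"linear":[4,0,0.5],"twist":0},{"claw":60,"linear":[0,0,0],"twist":0},{"claw":50,"linear":[0,0,0],"twist":0},{"claw":42,"linear":[0,0,0],"twist":0},{"claw":42,"linear":[0,0,0],"twist":0},{"claw":42,"linear":[0,0,0],"twist":0},{"claw":42,"linear":[0,0,0],"twist":0},{"claw":42,"linear":[0,0,0],"twist":0},{"claw":42,"linear":[0,0,0],"twist":0},{"claw":42,"linear":[0,0,0],"twist":0}]'
python3 -c "
from h import *
o=get_obs();print(o['tool_pos'],o['force'],o['moment'],o['opening'],o['joint_pos'][5],o['orientation'])"
```

```text
clock: 5.97
tool_pos: [0.513, -0.0503, 0.0727]
orientation: [-111.7, 89.9, 25.7]
force: [0.8, 3.6, -0.7]
opening: 0.0456
[ 0.51301485 -0.05026819  0.07266611] [ 0.84856436  3.61518315 -0.71592344] [ 1.20019124 -0.42405289  0.0565297 ] 0.04561873663926178 31.10730524098531 [-111.65497357   89.93730526   25.68179927]
```

```bash
cat > st.py <<'E'
from h import *
ms=[];o=get_obs()
p,R=tool(); y=R[:,1]; yaw=np.degrees(np.arctan2(y[1],y[0]))
print('t',round(o['clock'],2),'jawyaw',yaw.round(2),'j6',o['joint_pos'][5].round(2),'Mz',o['moment'].round(3),'F',o['force'].round(1),'tau6',o['tau'][5].round(3),'tcp',p.round(4),'open',round(o['opening'],4))
E
python3 st.py
python3 -m pendant '[{"claw":42,"linear":[0,0,0],"twist":-0.1},{"claw":42,"linear":[0,0,0],"twist":-0.1},{"claw":42,"linear":[0,0,0],"twist":-0.1},{"claw":42,"linear":[0,0,0],"twist":-0.1},{"claw":42,"linear":[0,0,0],"twist":-0.1},{"claw":42,"linear":[0,0,0],"twist":-0.1},{"claw":42,"linear":[0,0,0],"twist":-0.1},{"claw":42,"linear":[0,0,0],"twist":-0.1},{"claw":42,"linear":[0,0,0],"twist":0},{"claw":42,"linear":[0,0,0],"twist":0}]'
python3 st.py
python3 -c "
from h import *
look('scene','s2.png');im=cv2.imread('pics/s2.png');cv2.imwrite('pics/s2c.png',cv2.resize(im[120:240,190:320],None,fx=4,fy=4))"
```

```text
t 5.97 jawyaw -132.66 j6 31.11 Mz [ 1.2   -0.424  0.057] F [ 0.8  3.6 -0.7] tau6 -0.024 tcp [ 0.513  -0.0503  0.0727] open 0.0456
clock: 6.8
tool_pos: [0.5132, -0.0499, 0.0727]
orientation: [-151.5, 89.9, 31.8]
force: [2.2, 5.2, -1.6]
opening: 0.0456
t 6.8 jawyaw -86.76 j6 76.99 Mz [ 1.815 -0.552  0.231] F [ 2.2  5.2 -1.6] tau6 0.189 tcp [ 0.5132 -0.0499  0.0727] open 0.0456
```

```bash
python3 -m pendant '[{"claw":42,"linear":[0,0,0],"twist":-0.04},{"claw":42,"linear":[0,0,0],"twist":-0.04},{"claw":42,"linear":[0,0,0],"twist":-0.04},{"claw":42,"linear":[0,0,0],"twist":-0.04},{"claw":42,"linear":[0,0,0],"twist":-0.04},{"claw":42,"linear":[0,0,0],"twist":0},{"claw":42,"linear":[0,0,0],"twist":0},{"claw":42,"linear":[0,0,0],"twist":0},{"claw":42,"linear":[0,0,0],"twist":0},{"claw":42,"linear":[0,0,0],"twist":0}]'
python3 st.py
python3 -m pendant '[{"claw":42,"linear":[0,0,0],"twist":-0.04},{"claw":42,"linear":[0,0,0],"twist":-0.04},{"claw":42,"linear":[0,0,0],"twist":-0.04},{"claw":42,"linear":[0,0,0],"twist":-0.04},{"claw":42,"linear":[0,0,0],"twist":0},{"claw":42,"linear":[0,0,0],"twist":0},{"claw":42,"linear":[0,0,0],"twist":0},{"claw":42,"linear":[0,0,0],"twist":0},{"claw":42,"linear":[0,0,0],"twist":0},{"claw":42,"linear":[0,0,0],"twist":0}]'
python3 st.py
```

```text
clock: 7.68
tool_pos: [0.5132, -0.0497, 0.0726]
orientation: [-155.6, 89.9, 39.0]
force: [1.7, 6.9, -1.0]
opening: 0.0455
t 7.68 jawyaw -75.38 j6 88.39 Mz [ 2.149 -0.51  -0.159] F [ 1.7  6.9 -1. ] tau6 0.147 tcp [ 0.5132 -0.0497  0.0726] open 0.0455
clock: 8.52
tool_pos: [0.5132, -0.0497, 0.0727]
orientation: [-164.7, 89.9, 39.1]
force: [1.5, 7.5, -1.1]
opening: 0.0452
t 8.52 jawyaw -66.2 j6 97.57 Mz [ 2.348 -0.506  0.037] F [ 1.5  7.5 -1.1] tau6 -0.015 tcp [ 0.5132 -0.0497  0.0727] open 0.0452
```

View pics/s2c.png

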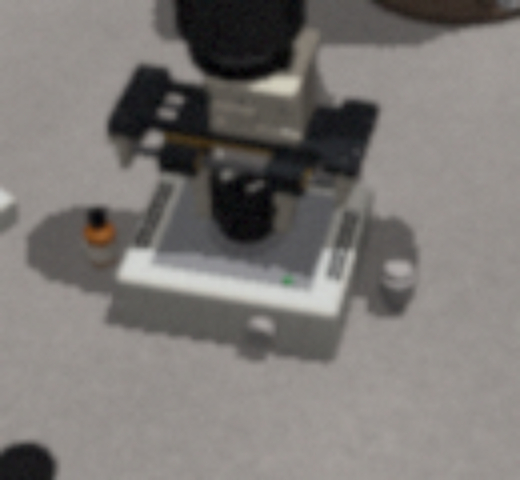

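The scene crop shows the gripper holding the dial (crop px 240,205) with the neighbours untouched. I continue in small steps.

```bash
python3 -m pendant '[{"claw":42,"linear":[0,0,0],"twist":-0.03},{"claw":42,"linear":[0,0,0],"twist":-0.03},{"claw":42,"linear":[0,0,0],"twist":-0.03},{"claw":42,"linear":[0,0,0],"twist":0},{"claw":42,"linear":[0,0,0],"twist":0},{"claw":42,"linear":[0,0,0],"twist":0},{"claw":42,"linear":[0,0,0],"twist":0},{"claw":42,"linear":[0,0,0],"twist":0},{"claw":42,"linear":[0,0,0],"twist":0},{"claw":42,"linear":[0,0,0],"twist":0}]'
python3 st.py
python3 -m pendant '[{"claw":42,"linear":[0,0,0],"twist":-0.03},{"claw":42,"linear":[0,0,0],"twist":-0.03},{"claw":42,"linear":[0,0,0],"twist":-0.03},{"claw":42,"linear":[0,0,0],"twist":0},{"claw":42,"linear":[0,0,0],"twist":0},{"claw":42,"linear":[0,0,0],"twist":0},{"claw":42,"linear":[0,0,0],"twist":0},{"claw":42,"linear":[0,0,0],"twist":0},{"claw":42,"linear":[0,0,0],"twist":0},{"claw":42,"linear":[0,0,0],"twist":0}]'
python3 st.py
```

```text
clock: 9.35
tool_pos: [0.5132, -0.0496, 0.0727]
orientation: [-170.1, 89.9, 38.8]
force: [1.1, 7.6, -2.2]
opening: 0.0456
t 9.35 jawyaw -61.03 j6 102.73 Mz [ 2.265 -0.504  0.143] F [ 1.1  7.6 -2.2] tau6 -0.099 tcp [ 0.5132 -0.0496  0.0727] open 0.0456
clock: 10.18
tool_pos: [0.5132, -0.0496, 0.0727]
orientation: [-175.5, 89.9, 38.6]
force: [0.8, 6.9, -0.7]
opening: 0.0455
t 10.18 jawyaw -55.85 j6 107.9 Mz [ 2.45  -0.437  0.279] F [ 0.8  6.9 -0.7] tau6 -0.272 tcp [ 0.5132 -0.0496  0.0727] open 0.0455
```

```bash
python3 -m pendant '[{"claw":42,"linear":[0,0,0],"twist":-0.02},{"claw":42,"linear":[0,0,0],"twist":-0.02},{"claw":42,"linear":[0,0,0],"twist":-0.02},{"claw":42,"linear":[0,0,0],"twist":0},{"claw":42,"linear":[0,0,0],"twist":0},{"claw":42,"linear":[0,0,0],"twist":0},{"claw":42,"linear":[0,0,0],"twist":0},{"claw":42,"linear":[0,0,0],"twist":0},{"claw":42,"linear":[0,0,0],"twist":0},{"claw":42,"linear":[0,0,0],"twist":0}]'
python3 st.py
```

```text
clock: 11.02
tool_pos: [0.5132, -0.0496, 0.0727]
orientation: [-178.7, 89.9, 38.9]
force: [0.2, 7.5, -1.1]
opening: 0.0456
t 11.02 jawyaw -52.41 j6 111.34 Mz [ 2.506 -0.434  0.299] F [ 0.2  7.5 -1.1] tau6 -0.293 tcp [ 0.5132 -0.0496  0.0727] open 0.0456
```

```bash
python3 -m pendant '[{"claw":42,"linear":[0,0,0],"twist":-0.02},{"claw":42,"linear":[0,0,0],"twist":-0.02},{"claw":42,"linear":[0,0,0],"twist":-0.01},{"claw":42,"linear":[0,0,0],"twist":0},{"claw":42,"linear":[0,0,0],"twist":0},{"claw":42,"linear":[0,0,0],"twist":0},{"claw":42,"linear":[0,0,0],"twist":0},{"claw":42,"linear":[0,0,0],"twist":0},{"claw":42,"linear":[0,0,0],"twist":0},{"claw":42,"linear":[0,0,0],"twist":0}]'
python3 st.py
```

```text
clock: 11.85
tool_pos: [0.5131, -0.0495, 0.0727]
orientation: [-175.1, 89.9, 45.3]
force: [0.5, 9.0, -0.8]
opening: 0.0458
t 11.85 jawyaw -49.6 j6 114.17 Mz [ 2.721 -0.336 -0.145] F [ 0.5  9.  -0.8] tau6 0.125 tcp [ 0.5131 -0.0495  0.0727] open 0.0458
```

```bash
python3 -m pendant '[{"claw":42,"linear":[0,0,0],"twist":-0.02},{"claw":42,"linear":[0,0,0],"twist":-0.01},{"claw":42,"linear":[0,0,0],"twist":0},{"claw":42,"linear":[0,0,0],"twist":0},{"claw":42,"linear":[0,0,0],"twist":0},{"claw":42,"linear":[0,0,0],"twist":0},{"claw":42,"linear":[0,0,0],"twist":0},{"claw":42,"linear":[0,0,0],"twist":0},{"claw":42,"linear":[0,0,0],"twist":0},{"claw":42,"linear":[0,0,0],"twist":0}]'
python3 st.py
```

```text
clock: 12.68
tool_pos: [0.5131, -0.0495, 0.0727]
orientation: [-174.3, 89.9, 47.8]
force: [-0.1, 7.4, -0.7]
opening: 0.0454
t 12.68 jawyaw -47.92 j6 115.87 Mz [ 2.752 -0.359 -0.393] F [-0.1  7.4 -0.7] tau6 0.399 tcp [ 0.5131 -0.0495  0.0727] open 0.0454
```

```bash
python3 -m pendant '[{"claw":42,"linear":[0,0,0],"twist":-0.02},{"claw":42,"linear":[0,0,0],"twist":0},{"claw":42,"linear":[0,0,0],"twist":0},{"claw":42,"linear":[0,0,0],"twist":0},{"claw":42,"linear":[0,0,0],"twist":0},{"claw":42,"linear":[0,0,0],"twist":0},{"claw":42,"linear":[0,0,0],"twist":0},{"claw":42,"linear":[0,0,0],"twist":0},{"claw":42,"linear":[0,0,0],"twist":0},{"claw":42,"linear":[0,0,0],"twist":0}]'
python3 st.py
```

```text
clock: 13.52
tool_pos: [0.5131, -0.0495, 0.0727]
orientation: [-175.3, 89.9, 47.9]
force: [-0.3, 9.0, -1.3]
opening: 0.0454
t 13.52 jawyaw -46.78 j6 117.01 Mz [ 2.591 -0.411 -0.536] F [-0.3  9.  -1.3] tau6 0.559 tcp [ 0.5131 -0.0495  0.0727] open 0.0454
```

```bash
python3 -m pendant '[{"claw":42,"linear":[0,0,0],"twist":-0.02},{"claw":42,"linear":[0,0,0],"twist":0},{"claw":42,"linear":[0,0,0],"twist":0},{"claw":42,"linear":[0,0,0],"twist":0},{"claw":42,"linear":[0,0,0],"twist":0},{"claw":42,"linear":[0,0,0],"twist":0},{"claw":42,"linear":[0,0,0],"twist":0},{"claw":42,"linear":[0,0,0],"twist":0},{"claw":42,"linear":[0,0,0],"twist":0},{"claw":42,"linear":[0,0,0],"twist":0}]'
python3 st.py
```

```text
clock: 14.35
tool_pos: [0.5131, -0.0495, 0.0727]
orientation: [-176.8, 89.9, 47.6]
force: [-0.2, 8.4, -1.5]
opening: 0.0458
t 14.35 jawyaw -45.64 j6 118.15 Mz [ 2.759 -0.436 -0.695] F [-0.2  8.4 -1.5] tau6 0.659 tcp [ 0.5131 -0.0495  0.0727] open 0.0458
```

Stop felt (0.70 N m). I'll ease off to zero.

```bash
python3 -m pendant '[{"claw":42,"linear":[0,0,0],"twist":0.03},{"claw":42,"linear":[0,0,0],"twist":0.03},{"claw":42,"linear":[0,0,0],"twist":0.02},{"claw":42,"linear":[0,0,0],"twist":0},{"claw":42,"linear":[0,0,0],"twist":0},{"claw":42,"linear":[0,0,0],"twist":0},{"claw":42,"linear":[0,0,0],"twist":0},{"claw":42,"linear":[0,0,0],"twist":0},{"claw":42,"linear":[0,0,0],"twist":0},{"claw":42,"linear":[0,0,0],"twist":0}]'
python3 st.py
```

```text
clock: 15.18
tool_pos: [0.5131, -0.0496, 0.0727]
orientation: [-175.3, 89.9, 44.5]
force: [-0.7, 7.8, -0.6]
opening: 0.0454
t 15.18 jawyaw -50.16 j6 113.61 Mz [ 2.705 -0.34  -0.025] F [-0.7  7.8 -0.6] tau6 0.051 tcp [ 0.5131 -0.0496  0.0727] open 0.0454
```

```bash
for k in 1; do
python3 -m pendant '[{"claw":42,"linear":[0,0,0],"twist":0.035},{"claw":42,"linear":[0,0,0],"twist":0.035},{"claw":42,"linear":[0,0,0],"twist":0.035},{"claw":42,"linear":[0,0,0],"twist":0},{"claw":42,"linear":[0,0,0],"twist":0},{"claw":42,"linear":[0,0,0],"twist":0},{"claw":42,"linear":[0,0,0],"twist":0},{"claw":42,"linear":[0,0,0],"twist":0},{"claw":42,"linear":[0,0,0],"twist":0},{"claw":42,"linear":[0,0,0],"twist":0}]' >/dev/null
python3 st.py; done
python3 -m pendant '[{"claw":42,"linear":[0,0,0],"twist":0.035},{"claw":42,"linear":[0,0,0],"twist":0.035},{"claw":42,"linear":[0,0,0],"twist":0.035},{"claw":42,"linear":[0,0,0],"twist":0},{"claw":42,"linear":[0,0,0],"twist":0},{"claw":42,"linear":[0,0,0],"twist":0},{"claw":42,"linear":[0,0,0],"twist":0},{"claw":42,"linear":[0,0,0],"twist":0},{"claw":42,"linear":[0,0,0],"twist":0},{"claw":42,"linear":[0,0,0],"twist":0}]' >/dev/null
python3 st.py
python3 -m pendant '[{"claw":42,"linear":[0,0,0],"twist":0.035},{"claw":42,"linear":[0,0,0],"twist":0.035},{"claw":42,"linear":[0,0,0],"twist":0.035},{"claw":42,"linear":[0,0,0],"twist":0},{"claw":42,"linear":[0,0,0],"twist":0},{"claw":42,"linear":[0,0,0],"twist":0},{"claw":42,"linear":[0,0,0],"twist":0},{"claw":42,"linear":[0,0,0],"twist":0},{"claw":42,"linear":[0,0,0],"twist":0},{"claw":42,"linear":[0,0,0],"twist":0}]' >/dev/null
python3 st.py
python3 -m pendant '[{"claw":42,"linear":[0,0,0],"twist":0.035},{"claw":42,"linear":[0,0,0],"twist":0.035},{"claw":42,"linear":[0,0,0],"twist":0.035},{"claw":42,"linear":[0,0,0],"twist":0},{"claw":42,"linear":[0,0,0],"twist":0},{"claw":42,"linear":[0,0,0],"twist":0},{"claw":42,"linear":[0,0,0],"twist":0},{"claw":42,"linear":[0,0,0],"twist":0},{"claw":42,"linear":[0,0,0],"twist":0},{"claw":42,"linear":[0,0,0],"twist":0}]' >/dev/null
python3 st.py
python3 -m pendant '[{"claw":42,"linear":[0,0,0],"twist":0.035},{"claw":42,"linear":[0,0,0],"twist":0.035},{"claw":42,"linear":[0,0,0],"twist":0.035},{"claw":42,"linear":[0,0,0],"twist":0},{"claw":42,"linear":[0,0,0],"twist":0},{"claw":42,"linear":[0,0,0],"twist":0},{"claw":42,"linear":[0,0,0],"twist":0},{"claw":42,"linear":[0,0,0],"twist":0},{"claw":42,"linear":[0,0,0],"twist":0},{"claw":42,"linear":[0,0,0],"twist":0}]' >/dev/null
python3 st.py
```

```text
t 16.02 jawyaw -56.14 j6 107.61 Mz [ 2.415 -0.475  0.207] F [-0.4  8.1 -1.9] tau6 -0.186 tcp [ 0.5132 -0.0496  0.0727] open 0.0453
t 16.85 jawyaw -62.18 j6 101.58 Mz [ 2.374 -0.443  0.036] F [ 0.5  7.9 -0.7] tau6 -0.046 tcp [ 0.5132 -0.0496  0.0727] open 0.0457
t 17.68 jawyaw -68.21 j6 95.56 Mz [ 2.256 -0.539 -0.078] F [ 0.7  6.8 -1.2] tau6 0.097 tcp [ 0.5132 -0.0497  0.0726] open 0.0453
t 18.52 jawyaw -74.24 j6 89.54 Mz [ 2.146 -0.52  -0.156] F [ 2.1  6.7 -0.9] tau6 0.173 tcp [ 0.5132 -0.0497  0.0727] open 0.0454
t 19.35 jawyaw -80.27 j6 83.51 Mz [ 2.183 -0.543 -0.284] F [ 1.6  5.9 -0.3] tau6 0.248 tcp [ 0.5132 -0.0498  0.0727] open 0.0454
```

```bash
python3 -m pendant '[{"claw":42,"linear":[0,0,0],"twist":0.035},{"claw":42,"linear":[0,0,0],"twist":0.035},{"claw":42,"linear":[0,0,0],"twist":0.035},{"claw":42,"linear":[0,0,0],"twist":0},{"claw":42,"linear":[0,0,0],"twist":0},{"claw":42,"linear":[0,0,0],"twist":0},{"claw":42,"linear":[0,0,0],"twist":0},{"claw":42,"linear":[0,0,0],"twist":0},{"claw":42,"linear":[0,0,0],"twist":0},{"claw":42,"linear":[0,0,0],"twist":0}]' >/dev/null
python3 st.py
python3 -m pendant '[{"claw":42,"linear":[0,0,0],"twist":0.035},{"claw":42,"linear":[0,0,0],"twist":0.035},{"claw":42,"linear":[0,0,0],"twist":0.035},{"claw":42,"linear":[0,0,0],"twist":0},{"claw":42,"linear":[0,0,0],"twist":0},{"claw":42,"linear":[0,0,0],"twist":0},{"claw":42,"linear":[0,0,0],"twist":0},{"claw":42,"linear":[0,0,0],"twist":0},{"claw":42,"linear":[0,0,0],"twist":0},{"claw":42,"linear":[0,0,0],"twist":0}]' >/dev/null
python3 st.py
python3 -m pendant '[{"claw":42,"linear":[0,0,0],"twist":0.035},{"claw":42,"linear":[0,0,0],"twist":0.035},{"claw":42,"linear":[0,0,0],"twist":0.035},{"claw":42,"linear":[0,0,0],"twist":0},{"claw":42,"linear":[0,0,0],"twist":0},{"claw":42,"linear":[0,0,0],"twist":0},{"claw":42,"linear":[0,0,0],"twist":0},{"claw":42,"linear":[0,0,0],"twist":0},{"claw":42,"linear":[0,0,0],"twist":0},{"claw":42,"linear":[0,0,0],"twist":0}]' >/dev/null
python3 st.py
python3 -m pendant '[{"claw":42,"linear":[0,0,0],"twist":0.035},{"claw":42,"linear":[0,0,0],"twist":0.035},{"claw":42,"linear":[0,0,0],"twist":0.035},{"claw":42,"linear":[0,0,0],"twist":0},{"claw":42,"linear":[0,0,0],"twist":0},{"claw":42,"linear":[0,0,0],"twist":0},{"claw":42,"linear":[0,0,0],"twist":0},{"claw":42,"linear":[0,0,0],"twist":0},{"claw":42,"linear":[0,0,0],"twist":0},{"claw":42,"linear":[0,0,0],"twist":0}]' >/dev/null
python3 st.py
python3 -m pendant '[{"claw":42,"linear":[0,0,0],"twist":0.035},{"claw":42,"linear":[0,0,0],"twist":0.035},{"claw":42,"linear":[0,0,0],"twist":0.035},{"claw":42,"linear":[0,0,0],"twist":0},{"claw":42,"linear":[0,0,0],"twist":0},{"claw":42,"linear":[0,0,0],"twist":0},{"claw":42,"linear":[0,0,0],"twist":0},{"claw":42,"linear":[0,0,0],"twist":0},{"claw":42,"linear":[0,0,0],"twist":0},{"claw":42,"linear":[0,0,0],"twist":0}]' >/dev/null
python3 st.py
python3 -m pendant '[{"claw":42,"linear":[0,0,0],"twist":0.035},{"claw":42,"linear":[0,0,0],"twist":0.035},{"claw":42,"linear":[0,0,0],"twist":0.035},{"claw":42,"linear":[0,0,0],"twist":0},{"claw":42,"linear":[0,0,0],"twist":0},{"claw":42,"linear":[0,0,0],"twist":0},{"claw":42,"linear":[0,0,0],"twist":0},{"claw":42,"linear":[0,0,0],"twist":0},{"claw":42,"linear":[0,0,0],"twist":0},{"claw":42,"linear":[0,0,0],"twist":0}]' >/dev/null
python3 st.py
python3 -m pendant '[{"claw":42,"linear":[0,0,0],"twist":0.035},{"claw":42,"linear":[0,0,0],"twist":0.035},{"claw":42,"linear":[0,0,0],"twist":0.035},{"claw":42,"linear":[0,0,0],"twist":0},{"claw":42,"linear":[0,0,0],"twist":0},{"claw":42,"linear":[0,0,0],"twist":0},{"claw":42,"linear":[0,0,0],"twist":0},{"claw":42,"linear":[0,0,0],"twist":0},{"claw":42,"linear":[0,0,0],"twist":0},{"claw":42,"linear":[0,0,0],"twist":0}]' >/dev/null
python3 st.py
```

```text
t 20.18 jawyaw -86.22 j6 77.53 Mz [ 1.755 -0.575  0.228] F [ 1.1  5.6 -1.4] tau6 -0.185 tcp [ 0.5132 -0.0499  0.0727] open 0.0453
t 21.02 jawyaw -92.27 j6 71.5 Mz [ 1.666 -0.58  -0.031] F [ 1.4  5.9 -0.8] tau6 0.047 tcp [ 0.5132 -0.0499  0.0727] open 0.0454
t 21.85 jawyaw -98.31 j6 65.46 Mz [ 1.819 -0.592 -0.2  ] F [ 1.5  4.8 -0.8] tau6 0.241 tcp [ 0.5132 -0.0499  0.0727] open 0.0454
t 22.68 jawyaw -104.25 j6 59.5 Mz [ 1.537 -0.587  0.256] F [ 2.2  5.4 -1.2] tau6 -0.267 tcp [ 0.5131 -0.0501  0.0727] open 0.0453
t 23.52 jawyaw -110.24 j6 53.53 Mz [ 1.726 -0.693  0.083] F [ 1.9  4.4 -1.6] tau6 -0.117 tcp [ 0.5132 -0.0501  0.0727] open 0.0455
t 24.35 jawyaw -116.27 j6 47.5 Mz [ 1.672 -0.673 -0.068] F [ 2.6  4.8 -1.5] tau6 -0.002 tcp [ 0.5131 -0.0502  0.0726] open 0.0456
t 25.18 jawyaw -122.26 j6 41.52 Mz [ 1.845 -0.753 -0.168] F [ 2.4  5.  -1.6] tau6 0.151 tcp [ 0.513  -0.0502  0.0727] open 0.0452
```

```bash
python3 -m pendant '[{"claw":42,"linear":[0,0,0],"twist":0.035},{"claw":42,"linear":[0,0,0],"twist":0.035},{"claw":42,"linear":[0,0,0],"twist":0.035},{"claw":42,"linear":[0,0,0],"twist":0},{"claw":42,"linear":[0,0,0],"twist":0},{"claw":42,"linear":[0,0,0],"twist":0},{"claw":42,"linear":[0,0,0],"twist":0},{"claw":42,"linear":[0,0,0],"twist":0},{"claw":42,"linear":[0,0,0],"twist":0},{"claw":42,"linear":[0,0,0],"twist":0}]' >/dev/null
python3 st.py
python3 -m pendant '[{"claw":42,"linear":[0,0,0],"twist":0.035},{"claw":42,"linear":[0,0,0],"twist":0.035},{"claw":42,"linear":[0,0,0],"twist":0.035},{"claw":42,"linear":[0,0,0],"twist":0},{"claw":42,"linear":[0,0,0],"twist":0},{"claw":42,"linear":[0,0,0],"twist":0},{"claw":42,"linear":[0,0,0],"twist":0},{"claw":42,"linear":[0,0,0],"twist":0},{"claw":42,"linear":[0,0,0],"twist":0},{"claw":42,"linear":[0,0,0],"twist":0}]' >/dev/null
python3 st.py
python3 -m pendant '[{"claw":42,"linear":[0,0,0],"twist":0.035},{"claw":42,"linear":[0,0,0],"twist":0.035},{"claw":42,"linear":[0,0,0],"twist":0.035},{"claw":42,"linear":[0,0,0],"twist":0},{"claw":42,"linear":[0,0,0],"twist":0},{"claw":42,"linear":[0,0,0],"twist":0},{"claw":42,"linear":[0,0,0],"twist":0},{"claw":42,"linear":[0,0,0],"twist":0},{"claw":42,"linear":[0,0,0],"twist":0},{"claw":42,"linear":[0,0,0],"twist":0}]' >/dev/null
python3 st.py
python3 -m pendant '[{"claw":42,"linear":[0,0,0],"twist":0.035},{"claw":42,"linear":[0,0,0],"twist":0.035},{"claw":42,"linear":[0,0,0],"twist":0.035},{"claw":42,"linear":[0,0,0],"twist":0},{"claw":42,"linear":[0,0,0],"twist":0},{"claw":42,"linear":[0,0,0],"twist":0},{"claw":42,"linear":[0,0,0],"twist":0},{"claw":42,"linear":[0,0,0],"twist":0},{"claw":42,"linear":[0,0,0],"twist":0},{"claw":42,"linear":[0,0,0],"twist":0}]' >/dev/null
python3 st.py
python3 -m pendant '[{"claw":42,"linear":[0,0,0],"twist":0.035},{"claw":42,"linear":[0,0,0],"twist":0.035},{"claw":42,"linear":[0,0,0],"twist":0.035},{"claw":42,"linear":[0,0,0],"twist":0},{"claw":42,"linear":[0,0,0],"twist":0},{"claw":42,"linear":[0,0,0],"twist":0},{"claw":42,"linear":[0,0,0],"twist":0},{"claw":42,"linear":[0,0,0],"twist":0},{"claw":42,"linear":[0,0,0],"twist":0},{"claw":42,"linear":[0,0,0],"twist":0}]' >/dev/null
python3 st.py
python3 -m pendant '[{"claw":42,"linear":[0,0,0],"twist":0.035},{"claw":42,"linear":[0,0,0],"twist":0.035},{"claw":42,"linear":[0,0,0],"twist":0.035},{"claw":42,"linear":[0,0,0],"twist":0},{"claw":42,"linear":[0,0,0],"twist":0},{"claw":42,"linear":[0,0,0],"twist":0},{"claw":42,"linear":[0,0,0],"twist":0},{"claw":42,"linear":[0,0,0],"twist":0},{"claw":42,"linear":[0,0,0],"twist":0},{"claw":42,"linear":[0,0,0],"twist":0}]' >/dev/null
python3 st.py
```

```text
t 26.02 jawyaw -128.29 j6 35.5 Mz [ 1.765 -0.752 -0.258] F [ 2.4  5.  -1.7] tau6 0.241 tcp [ 0.513  -0.0503  0.0727] open 0.0455
t 26.85 jawyaw -134.26 j6 29.51 Mz [ 1.71  -0.638  0.269] F [ 2.9  4.4 -1.9] tau6 -0.231 tcp [ 0.513  -0.0503  0.0727] open 0.0456
t 27.68 jawyaw -140.25 j6 23.52 Mz [ 1.828 -0.699  0.189] F [ 2.3  5.9 -1.3] tau6 -0.182 tcp [ 0.5129 -0.0504  0.0727] open 0.0455
t 28.52 jawyaw -146.28 j6 17.5 Mz [ 1.794 -0.665  0.016] F [ 2.1  4.8 -0.8] tau6 -0.044 tcp [ 0.5129 -0.0504  0.0727] open 0.0457
t 29.35 jawyaw -152.28 j6 11.5 Mz [ 1.881 -0.651 -0.088] F [ 1.   5.  -1.1] tau6 0.083 tcp [ 0.5128 -0.0504  0.0726] open 0.0454
t 30.18 jawyaw -158.32 j6 5.48 Mz [ 1.891 -0.636 -0.29 ] F [ 1.8  5.3 -0.2] tau6 0.27 tcp [ 0.5128 -0.0504  0.0727] open 0.0452
```

```bash
python3 -m pendant '[{"claw":42,"linear":[0,0,0],"twist":0.035},{"claw":42,"linear":[0,0,0],"twist":0.035},{"claw":42,"linear":[0,0,0],"twist":0.035},{"claw":42,"linear":[0,0,0],"twist":0},{"claw":42,"linear":[0,0,0],"twist":0},{"claw":42,"linear":[0,0,0],"twist":0},{"claw":42,"linear":[0,0,0],"twist":0},{"claw":42,"linear":[0,0,0],"twist":0},{"claw":42,"linear":[0,0,0],"twist":0},{"claw":42,"linear":[0,0,0],"twist":0}]' >/dev/null
python3 st.py
python3 -m pendant '[{"claw":42,"linear":[0,0,0],"twist":0.035},{"claw":42,"linear":[0,0,0],"twist":0.035},{"claw":42,"linear":[0,0,0],"twist":0.035},{"claw":42,"linear":[0,0,0],"twist":0},{"claw":42,"linear":[0,0,0],"twist":0},{"claw":42,"linear":[0,0,0],"twist":0},{"claw":42,"linear":[0,0,0],"twist":0},{"claw":42,"linear":[0,0,0],"twist":0},{"claw":42,"linear":[0,0,0],"twist":0},{"claw":42,"linear":[0,0,0],"twist":0}]' >/dev/null
python3 st.py
python3 -m pendant '[{"claw":42,"linear":[0,0,0],"twist":0.035},{"claw":42,"linear":[0,0,0],"twist":0.035},{"claw":42,"linear":[0,0,0],"twist":0.035},{"claw":42,"linear":[0,0,0],"twist":0},{"claw":42,"linear":[0,0,0],"twist":0},{"claw":42,"linear":[0,0,0],"twist":0},{"claw":42,"linear":[0,0,0],"twist":0},{"claw":42,"linear":[0,0,0],"twist":0},{"claw":42,"linear":[0,0,0],"twist":0},{"claw":42,"linear":[0,0,0],"twist":0}]' >/dev/null
python3 st.py
```

```text
t 31.02 jawyaw -164.29 j6 -0.51 Mz [ 1.874 -0.529  0.137] F [ 1.2  5.3 -1.1] tau6 -0.096 tcp [ 0.5127 -0.0505  0.0727] open 0.0455
t 31.85 jawyaw -170.3 j6 -6.52 Mz [ 1.914 -0.455  0.206] F [0.8 5.4 0.1] tau6 -0.184 tcp [ 0.5126 -0.0505  0.0726] open 0.0453
t 32.68 jawyaw -176.33 j6 -12.55 Mz [ 2.003 -0.381 -0.038] F [1.5 5.  0.2] tau6 -0.002 tcp [ 0.5126 -0.0505  0.0726] open 0.0459
```

```bash
python3 -m pendant '[{"claw":42,"linear":[0,0,0],"twist":0.035},{"claw":42,"linear":[0,0,0],"twist":0.035},{"claw":42,"linear":[0,0,0],"twist":0.035},{"claw":42,"linear":[0,0,0],"twist":0},{"claw":42,"linear":[0,0,0],"twist":0},{"claw":42,"linear":[0,0,0],"twist":0},{"claw":42,"linear":[0,0,0],"twist":0},{"claw":42,"linear":[0,0,0],"twist":0},{"claw":42,"linear":[0,0,0],"twist":0},{"claw":42,"linear":[0,0,0],"twist":0}]' >/dev/null
python3 st.py
python3 -m pendant '[{"claw":42,"linear":[0,0,0],"twist":0.035},{"claw":42,"linear":[0,0,0],"twist":0.035},{"claw":42,"linear":[0,0,0],"twist":0.03},{"claw":42,"linear":[0,0,0],"twist":0},{"claw":42,"linear":[0,0,0],"twist":0},{"claw":42,"linear":[0,0,0],"twist":0},{"claw":42,"linear":[0,0,0],"twist":0},{"claw":42,"linear":[0,0,0],"twist":0},{"claw":42,"linear":[0,0,0],"twist":0},{"claw":42,"linear":[0,0,0],"twist":0}]' >/dev/null
python3 st.py
```

```text
t 33.52 jawyaw 177.64 j6 -18.57 Mz [ 2.004 -0.189 -0.109] F [0.7 4.4 1.1] tau6 0.1 tcp [ 0.5125 -0.0505  0.0726] open 0.0455
t 34.35 jawyaw 171.89 j6 -24.31 Mz [ 2.124 -0.171 -0.266] F [0.6 5.1 1. ] tau6 0.251 tcp [ 0.5124 -0.0505  0.0727] open 0.0459
```

Now at −188.1 and still pulling toward click 5. I move about 3 degrees more.

```bash
python3 -m pendant '[{"claw":42,"linear":[0,0,0],"twist":0.03},{"claw":42,"linear":[0,0,0],"twist":0.02},{"claw":42,"linear":[0,0,0],"twist":0},{"claw":42,"linear":[0,0,0],"twist":0},{"claw":42,"linear":[0,0,0],"twist":0},{"claw":42,"linear":[0,0,0],"twist":0},{"claw":42,"linear":[0,0,0],"twist":0},{"claw":42,"linear":[0,0,0],"twist":0},{"claw":42,"linear":[0,0,0],"twist":0},{"claw":42,"linear":[0,0,0],"twist":0}]' >/dev/null
python3 st.py
```

```text
t 35.18 jawyaw 169.02 j6 -27.18 Mz [ 2.177 -0.095 -0.232] F [0.8 4.5 1.5] tau6 0.29 tcp [ 0.5124 -0.0505  0.0727] open 0.0452
```

```bash
python3 -m pendant '[{"claw":42,"linear":[0,0,0],"twist":0.03},{"claw":42,"linear":[0,0,0],"twist":0.01},{"claw":42,"linear":[0,0,0],"twist":0},{"claw":42,"linear":[0,0,0],"twist":0},{"claw":42,"linear":[0,0,0],"twist":0},{"claw":42,"linear":[0,0,0],"twist":0},{"claw":42,"linear":[0,0,0],"twist":0},{"claw":42,"linear":[0,0,0],"twist":0},{"claw":42,"linear":[0,0,0],"twist":0},{"claw":42,"linear":[0,0,0],"twist":0}]' >/dev/null
python3 st.py
```

```text
t 36.02 jawyaw 166.75 j6 -29.45 Mz [ 2.205 -0.132 -0.112] F [-0.3  4.7  1.2] tau6 0.063 tcp [ 0.5124 -0.0505  0.0727] open 0.0452
```

In the fifth click. Release and rise.

```bash
python3 -m pendant '[{"claw":60,"linear":[0,0,0],"twist":0},{"claw":75,"linear":[0,0,0],"twist":0},{"claw":75,"linear":[0,0,0],"twist":0},{"claw":75,"linear":[0,0,0],"twist":0},{"claw":75,"linear":[0,0,0],"twist":0},{"claw":75,"linear":[-20,0,0],"twist":0},{"claw":75,"linear":[-30,0,0],"twist":0},{"claw":75,"linear":[-30,0,0],"twist":0},{"claw":75,"linear":[-30,0,0],"twist":0},{"claw":75,"linear":[0,0,0],"twist":0}]' >/dev/null
python3 st.py
python3 - <<'E'
from h import *
c,im,D,W=look('wrist','w3.png'); print(boxes_of('wrist','dial_mark')[:1])
print(goto([.5317,.2869,.16]), proj(c,[*C,.101]), tool()[1].round(3).tolist())
E
```

```text
t 36.85 jawyaw 166.67 j6 -29.6 Mz [ 0.117 -0.321 -0.02 ] F [ 0.7 -0.  -0.5] tau6 -0.011 tcp [ 0.5156 -0.0507  0.1886] open 0.0746
[{'xy': [257.6, 185.2], 'confidence': 0.91}]
[ 24.2  60.1 332.6] (np.float64(259.90690828885806), np.float64(195.7543131831901)) [[0.003, -0.973, 0.232], [0.001, 0.232, 0.973], [-1.0, -0.003, 0.001]]
```

View pics/w3.png

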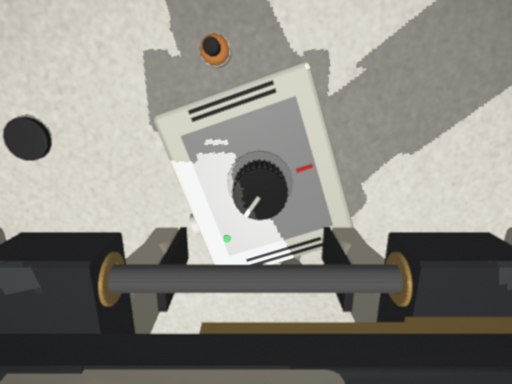

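```bash
python3 - <<'E'
from h import *
c=cam('wrist')
a,b=at_z(c,(248,214),.101),at_z(c,(258,198),.101); d=a-b
print('index cw deg', (180+5.5-np.degrees(np.arctan2(d[1],d[0])))%360)
E
python3 -m pendant '[{"claw":0,"linear":[0,6.7,37],"twist":0},{"claw":0,"linear":[0,6.7,37],"twist":0},{"claw":0,"linear":[0,6.7,37],"twist":0},{"claw":0,"linear":[0,6.7,37],"twist":0},{"claw":0,"linear":[0,6.7,37],"twist":0},{"claw":0,"linear":[0,6.7,37],"twist":0},{"claw":0,"linear":[0,6.7,37],"twist":0},{"claw":0,"linear":[0,6.7,37],"twist":0},{"claw":0,"linear":[0,6.5,36.6],"twist":0},{"claw":0,"linear":[0,0,0],"twist":0}]'
python3 - <<'E'
from h import *
c,im,D,W=look('wrist','w4.png'); x,y,z=W[...,0],W[...,1],W[...,2]
r,g,b=[im[...,i].astype(int) for i in range(3)]
print('green',circ(W,(g>r+40)&(g>b+20)&(z>.05)&(z<.065)&(y>.2)))
print(goto([.5317,.2869,.08])); o=get_obs(); print(o['opening'],o['force'],o['tool_pos'])
E
```

```text
index cw deg 139.4853754668748
clock: 37.78
tool_pos: [0.5311, 0.2918, 0.1804]
orientation: [152.0, 89.9, -131.2]
force: [-0.0, -0.9, 0.1]
opening: 0.0142
green [5.318e-01 2.874e-01 1.500e-02 5.640e-02 7.520e+02]
[100.3  -1.9  -1.8]
0.00969470916005079 [-0.31894463 -1.05292269 -0.8832275 ] [0.53043682 0.28929692 0.18025051]
```

View pics/w4.png

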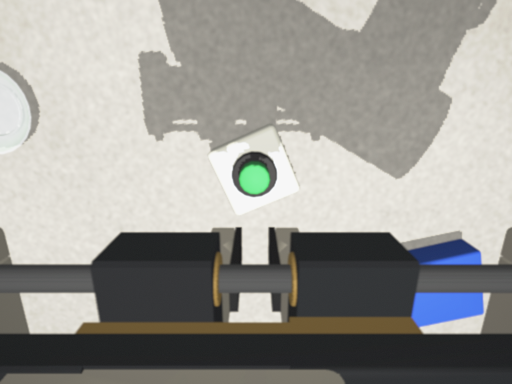

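The index reads about 140 degrees clockwise, in the fifth-click window. The green button is at px (254,175), measured at (0.532, 0.287, 0.056). I descend to about 70 mm.

```bash
python3 -m pendant '[{"claw":0,"linear":[25,-1,-1],"twist":0},{"claw":0,"linear":[25,0,0],"twist":0},{"claw":0,"linear":[25,0,0],"twist":0},{"claw":0,"linear":[20,0,0],"twist":0},{"claw":0,"linear":[10,0,0],"twist":0},{"claw":0,"linear":[5,0,0],"twist":0},{"claw":0,"linear":[0,0,0],"twist":0},{"claw":0,"linear":[0,0,0],"twist":0},{"claw":0,"linear":[0,0,0],"twist":0},{"claw":0,"linear":[0,0,0],"twist":0}]' ; python3 -c "
from h import *
print(goto([.5318,.2874,.057]))"
```

```text
clock: 38.67
tool_pos: [0.5325, 0.286, 0.0739]
orientation: [-34.5, 89.9, 42.1]
force: [-0.9, -0.1, -0.6]
opening: 0.0004
[16.9  1.   1.1]
```

```bash
python3 -m pendant '[{"claw":0,"linear":[8,0.5,0.5],"twist":0},{"claw":0,"linear":[6,0,0],"twist":0},{"claw":0,"linear":[2,0,0],"twist":0},{"claw":0,"linear":[1.5,0,0],"twist":0},{"claw":0,"linear":[1.5,0,0],"twist":0},{"claw":0,"linear":[1.5,0,0],"twist":0},{"claw":0,"linear":[1,0,0],"twist":0},{"claw":0,"linear":[1,0,0],"twist":0},{"claw":0,"linear":[0,0,0],"twist":0},{"claw":0,"linear":[0,0,0],"twist":0}]'
```

```text
clock: 39.5
tool_pos: [0.5314, 0.2862, 0.0503]
orientation: [94.3, 90.0, 170.9]
force: [-2.9, 0.1, 5.5]
opening: 0.0007
```

5.5 N at about 6.5 mm matches the spring. Retract and check.

```bash
python3 -m pendant '[{"claw":0,"linear":[-3,0,0],"twist":0},{"claw":0,"linear":[-5,0,0],"twist":0},{"claw":0,"linear":[-15,0,0],"twist":0},{"claw":0,"linear":[-25,0,0],"twist":0},{"claw":0,"linear":[-30,0,0],"twist":0},{"claw":0,"linear":[-30,0,0],"twist":0},{"claw":0,"linear":[-20,0,0],"twist":0},{"claw":0,"linear":[0,0,0],"twist":0},{"claw":0,"linear":[0,0,0],"twist":0},{"claw":0,"linear":[0,0,0],"twist":0}]'
python3 - <<'E'
from h import *
c,im,D,W=look('wrist'); z,y=W[...,2],W[...,1]
r,g,b=[im[...,i].astype(int) for i in range(3)]
print('green',circ(W,(g>r+40)&(g>b+20)&(z>.04)&(z<.07)&(y>.2)))
look('scene','s5.png'); im=cv2.imread('pics/s5.png')
A=cv2.resize(im[120:300,130:430],(600,360)); Z=cv2.resize(im[145:215,210:295],(291,240),interpolation=cv2.INTER_CUBIC)
o=np.zeros((600,600,3),np.uint8);o[:360]=A;o[360:,:291]=Z;cv2.imwrite('pics/s5c.png',o)
E
```

```text
clock: 40.33
tool_pos: [0.5311, 0.2858, 0.1775]
orientation: [121.4, 90.0, -162.1]
force: [0.2, -0.2, -0.5]
opening: -0.0001
green [5.327e-01 2.899e-01 1.750e-02 5.550e-02 8.210e+02]
```

View pics/s5c.png

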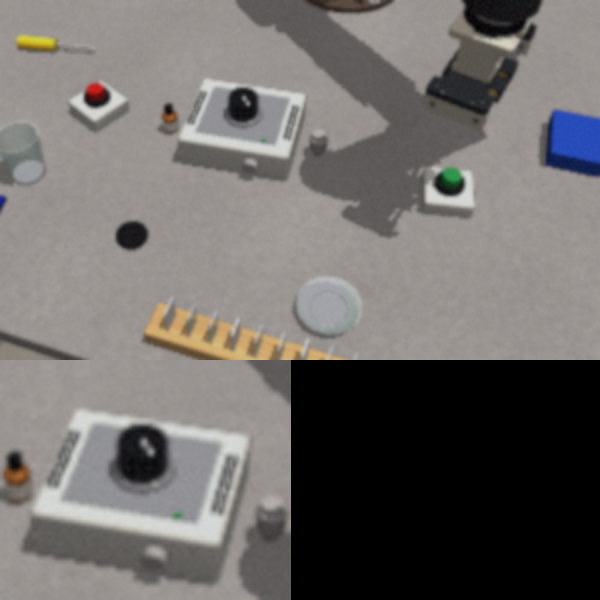

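The scene picture shows everything in place, the green button up (px 450,178) and the index pointing to +x/+y on the dial. I'm handing in.

```bash
python3 -c "
from plant import *
print(close_job())"
```

```text
the job is handed in; nothing more can be done
None
```

I turned the dial back to its zero stop, then five clicks clockwise, let go of it, and pressed and released the green button. I handed the job in at about 40 s of the 72 s allowed; no verdict is reported.

- **Zero stop:** I felt it at 0.70 N m, roughly 4 to 5 degrees past the zero click, and eased back until the moment was close to 0. I did not check the index against the red line there; zero was judged by feel and by the grip angle.
- **Five clicks:** I felt four of them by the moment flipping, at about 31, 51, 80 and 112 degrees from zero. At the fifth (about 143 degrees) the pull had faded but not flipped when I released.
- **Fifth click check:** the wrist camera then read the index at about 139.5 degrees, inside the window of 135 to 151. That is about 3 degrees below the angle I turned through. A later scene picture agreed on direction.
- **Green button:** I pressed it about 6.5 mm with 5.5 N. In the camera its top was then back at 55.5 mm. That is about 1 mm below the 56.4 mm I measured before the press and 1.5 mm below the stated 57 mm; I took this as camera error, as the button looks up.
- **Everything else:** in the last picture the red button and the loose things appear where they were. The arm was clear, at about 178 mm height with near-zero force.

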